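Swing a swivel tube stand to its index and clamp it

TASK

The tube rack on the round swivel stand has to face a new direction. Loosen the stand's clamp knob by at least a sixth of a turn, swing the head by its upright post until the pointer under the post lines up with the index tab beside the base, then turn the clamp knob fully tight again so that the head stays there. Leave everything else on the table where it stands, and let go at the end.

Things in the scene. Friction and masses are not known exactly. Their poses are not given: they have to be found in the camera images.
- stand: Fixed round swivel stand: aluminium base disc 270 mm across, 14 mm thick, black 5 degree ticks on top; grey turret 140 mm across; above it the swivelling head with a rack of capped tubes (146 x 56 mm, caps to 141 mm high, long side across the arm). Origin: centre of the underside; z up along the swivel axis. The clamp boss is on its right (-y) side, leaning outward by 35 degrees. Yaw within 0.2 rad.
- clamp (a joint): Turn of the clamp knob in rad: 0 is fully tight, at its stop; it grows as the knob is loosened, counter-clockwise seen from outside (positive about its outward z axis), to an end stop at 1.9. Starts at 0 to 0.1. Friction about 0.2 N m. Above about 0.7 the head is free; below, a brake grips it, harder the tighter. Tight again means below 0.15.
- knob_grip (a point): Grip point of the clamp knob, on its screw axis: a black bar 56 mm long, 14 mm thick, 26 mm high along the screw, on a stem with 25 mm free below it. 11 mm under the bar's outer face, 95 mm above the table, 121 mm from the swivel axis. z: outward and up along the screw, 35 degrees from vertical; x: along the bar; y: across its thickness. Axes turn with the knob; at clamp 0.6 x lies in the screw's upright plane.
- head (a joint): Swivel angle of the head about the stand's vertical axis in rad, positive counter-clockwise from above: 0 when the arm points along the stand's +y, range -0.95 to 1.0. Friction 0.08 N m when unclamped; it stays where it is left.
- post_grip (a point): Grip point on the upright round steel post at the end of the head's arm: 18 mm diameter, from 58 to 110 mm above the table, 115 mm from the swivel axis. The point is on the post's axis, 95 mm high. x points radially outward along the arm, z up. The arm below is 24 mm wide. The post is part of the head and moves on a circle about the stand's axis.
- pointer_tip (a point): Outer end of the head's pointer, a narrow dark blade 4 mm wide below the end of the arm, straight under and outward of the post: 137 mm from the swivel axis, 26 mm above the table. x points radially outward.
- index_mark (a point): Inner end of the 4 mm wide rib on top of the index tab, a small dark steel block (20 by 16 mm, 29 mm high) that stands fixed at the rim of the base disc: 139 mm from the swivel axis, 26 mm above the table, x radially outward. The pointer lines up when its tip stands right in front of this rib (2 mm gap; within 6 mm, about 2 degrees).
- tube_rack: Loose wire rack of 16 capped tubes, 200 by 60 mm, 82 mm high, beyond the stand; bystander. Origin at the centre of its underside.
- red_dish: Loose shallow red bowl, 110 mm across, 30 mm high, right of the stand; bystander. Origin at the centre of its underside.
- tube_holder: Loose small yellow cylinder, 36 mm across and 62 mm high, between the robot and the stand; bystander. Origin at the centre of its underside.
- spray_bottle: Loose white bottle, 60 mm across, 160 mm high, far left; bystander. Origin at the centre of its underside.
- glove_carton: Loose cardboard carton, 120 by 230 mm, 75 mm high, on the left; bystander. Origin at the centre of its underside.
- timer: Loose flat white timer, 70 by 70 mm, 24 mm high, near left; bystander. Origin at the centre of its underside.

How it is judged (in metres and radians):
On the way, in this order (a step that is already met when the one before it is completed fails the run):
1. the clamp knob is loosened by a sixth of a turn or more from tight (clamp above 0.9 rad) (value of joint clamp above 0.9 rad), for 0.1 s.
2. with the clamp still loose (above 0.7 rad) the head is swung until the pointer tip is within 6 mm of the index mark, and stands still there (value of joint clamp above 0.7 rad and horizontal distance between pointer_tip and index_mark below 0.006 m and velocity of joint head between -0.05 and 0.05 rad/s), for 0.2 s.
At the end, for the whole second after the job is handed in: The pointer tip is within 6 mm (horizontally) of the index mark, the head is still, the clamp knob is tight (below 0.15 rad), and the robot has let go (value of joint clamp below 0.15 rad and horizontal distance between pointer_tip and index_mark below 0.006 m and velocity of joint head between -0.05 and 0.05 rad/s); the robot touches nothing.
It fails at once if a bystander was pushed more than 25 mm (distance of any of tube_rack, red_dish, tube_holder, spray_bottle, glove_carton, timer from where it was at the start of the episode above 0.025 m).
It also fails if it takes over 70 s, if anything falls off the work surface, if the arm or the gripper's body presses on something with over 40 N, if the wrist force passes 120 N, or if a joint passes its speed limit or range.

ROBOT

A 6-joint arm with a two-finger parallel gripper is mounted at the origin on the work surface. World frame = base frame: x ahead of the robot, y to its left, z up, the work surface at z = 0. Lengths are in mm, angles in rad, forces in N, time in s.
With the tool pointing down it reaches from about 300 to 775 mm from the base axis. Payload 14.6 kg.
Tool frame: the origin (TCP) lies on the front face of the gripper's body, between the roots of the fingers; the fingertips stand 97 mm ahead of it and the grasp point (between the pads) lies 78 mm ahead of it; y points along the fingers, x is the direction in which the jaws open and shut, and the axes are right-handed (so a half turn about y gives the same grasp; the last joint's range is limited). The gripper opens to 94 mm and grips with 3 to 60 N. Pads are 16 mm wide; open, the fingers measure 119 mm over their backs; the gripper's body (75 mm by 177 mm) begins 78 mm behind the grasp point.
Start: joints at [-1.31, 0.3, 1.521, -0, 1.321, -0.067], TCP at [177.071, -520.707, 302.646] pointing down, gripper open.
Joint ranges: [-3.03, 3.03], [-0.79, 2.21], [0.23, 2.52], [-1.04, 4.18], [0, 3.07], [-2.55, 2.55]. Speed limits (rad/s): [2.22, 2.22, 2.57, 3.14, 3.14, 3.14].

INTERFACE

Orientations are given as [roll, pitch, yaw] about the fixed x, y, z axes, in that order (R = Rz(yaw) Ry(pitch) Rx(roll)).
In Python, from rig import arm, eyes gives the robot as it stands.
- The arm moves only by the tool play_rows, never from a script. Its argument "increments" is a list that holds one entry, the list of rows, each a list of 4 numbers: the shift along the world's x, y, z in cm, then the turn about the world's z in degrees. A call has 1 to 8 rows; each row is the pose to reach, as a shift and turn from the pose commanded when the call began; what a row does not reach only later rows make up. A row lasts 1/12 s, in which the tool goes at most 41.7 mm and 7.16 degrees, less where a joint would pass 70% of its speed; a pose out of reach is approached as far as the arm can. A call with a gripper value outside its range is refused whole. "jaw" is the closure, from 0 (fully open) to 1 (shut), set as the call begins (left out, the last holds). The fingers move at their own pace and stop on an object; "newtons" is the grip in N (left out, the last holds). Time passes only in rows, so rows that repeat a pose let the fingers close. It gives the time, the measured TCP pose, the force and the opening at its end, in the units of the state.
- arm.get_obs(): the state, without advancing time (a new reading comes with each control period).
- eyes.camera(name): name is "scene" or "side" or "wrist"; returns the picture (384x512x3 uint8, red, green, blue); there is no depth.
- eyes.calibration(name): a dict with "fov_y" (degrees; the focal length in pixels is half the picture's height over the tangent of half this angle, whatever the lens; pixels are square), "cx", "cy" (the principal point, pixels), "rvec" (rotation vector, rad) and "tvec" (3), from world to camera coordinates, as OpenCV has them. Camera axes: x right, y down, z forward; pixel columns grow to the right and rows downward; lengths in mm; the calibration is good to about 2 mm. A picture is of the moment at which its call begins: read the wrist's pose just before it. calibration takes no time and is no camera call; for the wrist camera it gives the pose at the moment of the call.
- arm.finish_job(): hands the job in, once; it reports no verdict.
The state is a dict: "t": time; "qpos": joint angles; "qd": joint speeds; "tau": joint torques, N m; "position": TCP position; "orientation": TCP orientation; "force": force on the tool from outside, world axes, zero at the start; "ft_torque": the same for the moment, N m; "grip_width": finger opening in mm.
Only numpy, scipy, OpenCV 4.12 (cv2) and the standard library are available. Lean on these libraries where they do the work, as an engineer would, in place of code of your own. Each camera call takes 0.05 s, during which the arm holds its last target.

## Working session

There is one attempt and no reset: what is moved stays moved. The work goes in short steps, Python scripts to look and compute and a tool call to move; the robot and the scene stay as the last step left them, time stands still between calls to the robot, and variables do not carry over. Pictures are saved under pics/ and viewed, and the job is handed in when it is done.

Besides the shell and the picture viewer there is one more tool, called after ">>>" as a command line: name --argument value ..., lists and objects as JSON in quotes. play_rows: Moves the arm, as the interface text tells. Its arguments: {"type":"object","properties":{"increments":{"type":"array"},"jaw":{"type":"number"},"newtons":{"type":"number"}},"required":["increments"]}

```bash
ls; mkdir -p pics
python3 - <<'E'
from rig import arm, eyes
import cv2
o=arm.get_obs();print(o)
for n in ("scene","side","wrist"):
    c=eyes.calibration(n);print(n,c)
    im=eyes.camera(n);cv2.imwrite(f"pics/{n}0.png",im[:,:,::-1])
E
```

```text
pics
{'t': 0.0, 'qpos': array([-1.30960209e+00,  3.00474314e-01,  1.52158033e+00, -1.11430068e-05,
        1.32066972e+00, -6.65798352e-02]), 'qd': array([-1.24056187e-03,  3.83474989e-04,  1.68531512e-03, -9.23555588e-05,
       -4.14526833e-04, -3.44483835e-04]), 'tau': array([ 1.71060805e-03, -5.31811416e+01, -3.52743316e+01,  7.09033641e-02,
        2.43273930e-02, -7.51823836e-05]), 'position': array([ 177.03341878, -520.576203  ,  302.08481637]), 'orientation': array([-1.57073180e+00,  1.12991359e-03, -1.24301945e+00]), 'force': array([-0.32507785, -0.33387486,  0.80588237]), 'ft_torque': array([ 0.02491543, -0.01519771, -0.00920407]), 'grip_width': 93.68913817227087}
scene {'fov_y': 51.14039501540592, 'cx': 254.37787904924323, 'cy': 188.09125539921536, 'rvec': array([ 2.0005727 ,  0.90065054, -0.46724064]), 'tvec': array([-409.35050583, -117.96098045, 1432.37417043])}
side {'fov_y': 43.71193334217676, 'cx': 257.68226562677273, 'cy': 189.6400182889718, 'rvec': array([ 0.80244137, -2.62379749,  1.06615276]), 'tvec': array([ 495.48177776,  255.15299087, 1016.8720511 ])}
wrist {'fov_y': 69.5054425924725, 'cx': 258.59218531984794, 'cy': 195.14356668278006, 'rvec': array([-2.37980911,  1.70303706,  0.22084497]), 'tvec': array([-550.07851143,  -27.1845682 ,  391.34844384])}
```

View pics/scene0.png

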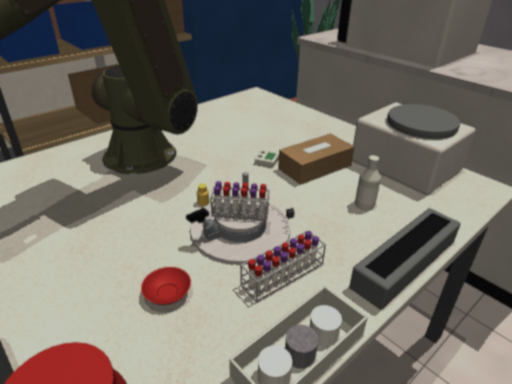

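View pics/side0.png

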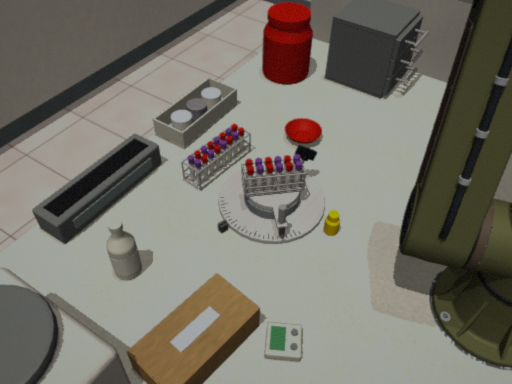

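View pics/wrist0.png

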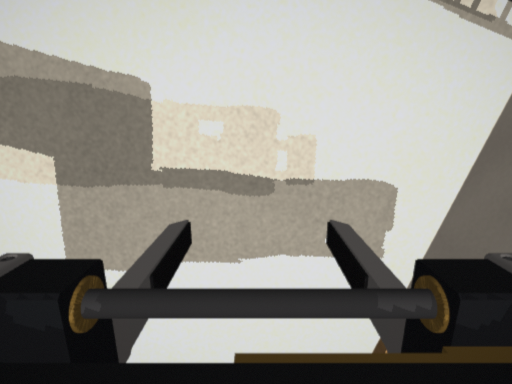

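Run:
```python
import cv2
a=cv2.imread("pics/side0.png")[120:250,195:355];cv2.imwrite("pics/side0z.png",cv2.resize(a,None,fx=5,fy=4.6,interpolation=cv2.INTER_CUBIC)[:600,:800])
a=cv2.imread("pics/scene0.png")[165:265,170:310];cv2.imwrite("pics/scene0z.png",cv2.resize(a,None,fx=5.7,fy=5.7,interpolation=cv2.INTER_CUBIC))
```

```text
(no output)
```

View pics/side0z.png

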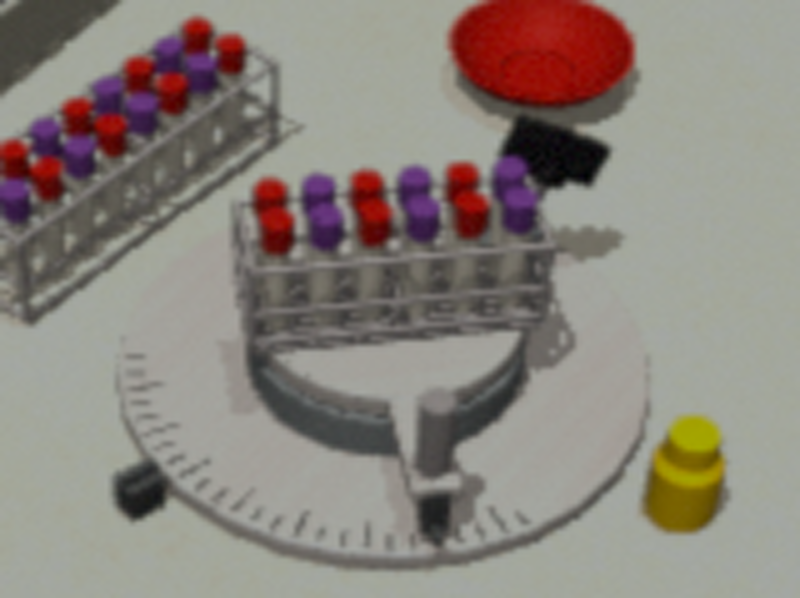

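View pics/scene0z.png

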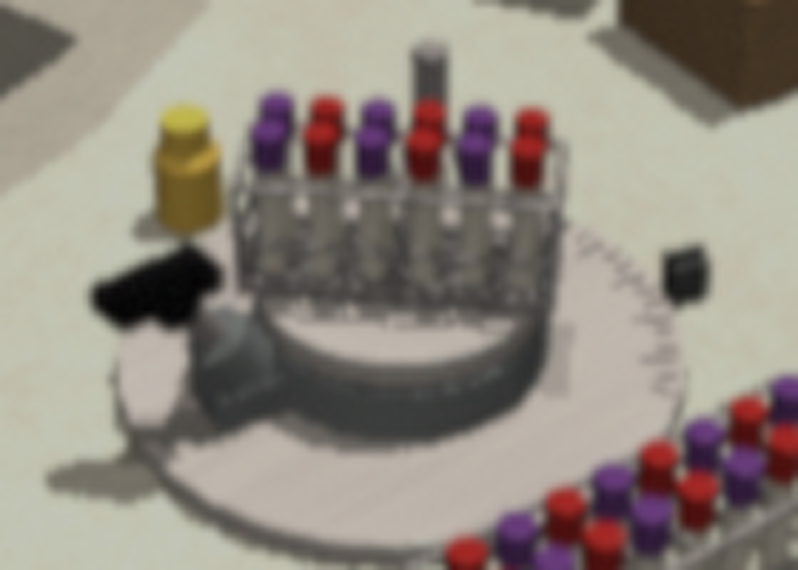

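```bash
cat > h.py <<'E'
import numpy as np, cv2
from rig import arm, eyes
def K(c,h=384):
    f=h/2/np.tan(np.radians(c["fov_y"])/2); return np.array([[f,0,c["cx"]],[0,f,c["cy"]],[0,0,1]])
def ray(c,uv):
    R,_=cv2.Rodrigues(np.array(c["rvec"])); o=-R.T@c["tvec"]
    d=R.T@np.linalg.inv(K(c))@np.array([uv[0],uv[1],1.]); return o,d/np.linalg.norm(d)
def plane(c,uv,z):
    o,d=ray(c,uv); return o+d*(z-o[2])/d[2]
def tri(*cu):
    A=np.zeros((3,3));b=np.zeros(3);L=[]
    for c,uv in cu:
        o,d=ray(c,uv);P=np.eye(3)-np.outer(d,d);A+=P;b+=P@o;L.append((o,P))
    x=np.linalg.solve(A,b); return x,[float(np.linalg.norm(P@(x-o))) for o,P in L]
def proj(c,p):
    q,_=cv2.projectPoints(np.array(p,float).reshape(-1,1,3),np.array(c["rvec"]),np.array(c["tvec"]),K(c),None);return q[:,0]
E
python3 - <<'E'
from h import *
np.set_printoptions(precision=1,suppress=True)
S=eyes.calibration("side");C=eyes.calibration("scene");W=eyes.calibration("wrist")
s=lambda x,y:(195+x/5,120+y/4.6); c=lambda x,y:(170+x/5.7,165+y/5.7)
print("knob",tri((S,s(555,150)),(C,c(158,285))))
print("posttop",tri((S,s(437,395)),(C,c(430,48))))
print("tab",tri((S,s(140,480)),(C,c(686,260))))
for n,X in(("S",S),("C",C),("W",W)): print(n,ray(X,(256,192)))
# disc rim, side: left, right, bottom extremes at z=14
for e in [(118,372),(648,372),(395,560)]: print(plane(S,s(*e),14))
for e in [(118,375),(688,375)]: print(plane(C,c(*e),14))
# yellow, red dish
print("yellow top",tri((S,s(695,432)),(C,c(185,120))))
print("dish", plane(S,s(542,45),25), "tip",plane(S,s(437,540),26))
E
```

```text
knob (array([ 527.2, -114.4,   93.2]), [1.1401310178620345, 1.1401310178620576])
posttop (array([475. ,  86.7, 109. ]), [1.0195569335893409, 1.0195569335892953])
tab (array([599.2, 146.3,  19.5]), [1.7270969929907152, 1.7270969929908557])
S (array([140.4, 718.1, 899.6]), array([ 0.4, -0.6, -0.7]))
C (array([1204.5, -543. ,  698.1]), array([-0.6,  0.6, -0.6]))
W (array([ 246.4, -497.8,  384.7]), array([-0.2, -0.1, -1. ]))
[655.1  86.5  14. ]
[435.6 -65.   14. ]
[472.  116.8  14. ]
[ 484.2 -111.7   14. ]
[658.6  88.7  14. ]
yellow top (array([384. ,   0.2,  58.8]), [1.5103344792269402, 1.5103344792269204])
dish [ 614.4 -268.1   25. ] tip [458.2 103.2  26. ]
```

>>> play_rows --increments '[[[4,6,0,7],[8,9,0,14],[11,12,0,21],[13,16,0,28],[15,20,0,35],[17,23,0,42],[18,26,0,49],[20,29,0,56]]]'

```text
t: 0.82
position: [366.6, -247.1, 302.6]
orientation: [-1.571, 0.0, -0.26]
force: [0.2, -0.3, -0.3]
grip_width: 94.2
```

>>> play_rows --increments '[[[2,4,0,5],[4,8,0,10],[6,12,0,15],[8,15,0,15],[10,17,0,15],[10,17,0,15],[10,17,0,15]]]'

```text
t: 1.4
position: [466.7, -78.0, 302.2]
orientation: [-1.571, 0.001, -0.001]
force: [-0.5, -0.4, -0.4]
grip_width: 94.6
```

Run:
```python
from h import *
o=arm.get_obs();print(o["t"],o["position"],o["orientation"],o["qpos"])
im=eyes.camera("wrist");cv2.imwrite("pics/w1.png",im[:,:,::-1]);cv2.imwrite("pics/w1z.png",cv2.resize(im[:,:,::-1],None,fx=1.55,fy=1.55,interpolation=cv2.INTER_CUBIC))
c=eyes.calibration("wrist");print(c)
```

```text
1.4 [466.70356351 -78.02429772 302.21457223] [-1.57062869e+00  8.98930898e-04 -1.09997665e-03] [-2.43056622e-01  1.28687722e-01  1.72992088e+00 -5.48750461e-05
  1.28389696e+00 -2.41941017e-01]
{'fov_y': 69.5054425924725, 'cx': 258.59218531984794, 'cy': 195.14356668278006, 'rvec': array([-2.88591601e+00,  3.00753500e-03,  1.08687566e-03]), 'tvec': array([-466.00872747, -102.42884512,  371.15765621])}
```

View pics/w1z.png

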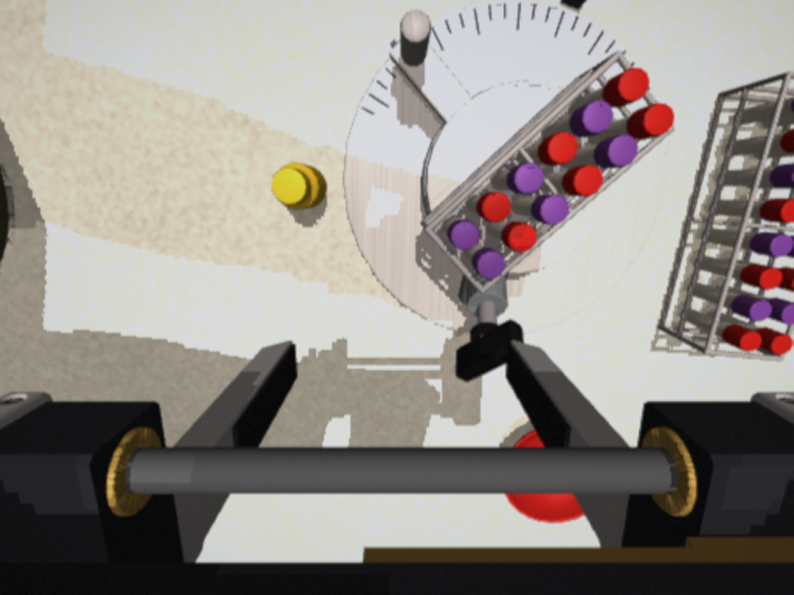

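```bash
python3 - <<'E'
from h import *
from scipy.optimize import least_squares
np.set_printoptions(precision=1,suppress=True)
W=eyes.calibration("wrist");S=eyes.calibration("side");C=eyes.calibration("scene")
z=1.55
# disc edge by brightness? use hand points of rim
P=np.array([plane(W,(x/z,y/z),14)[:2] for x,y in [(345,165),(346,205),(357,245),(380,283),(415,312),(452,327),(365,95),(395,45)]])
f=least_squares(lambda c:np.hypot(*(P-c).T)-135,[550,0]);print("centre",f.x,f.fun)
print("free r",least_squares(lambda c:np.hypot(*(P-c[:2]).T)-c[2],[550,0,135]).x)
s=lambda x,y:(195+x/5,120+y/4.6); c=lambda x,y:(170+x/5.7,165+y/5.7)
post=tri((S,s(437,395)),(C,c(430,48)),(W,(415/z,21/z)));print("post",post,plane(W,(415/z,21/z),110))
tab=tri((S,s(145,475)),(C,c(686,255)),(W,(572/z,0/z)));print("tab",tab)
k=tri((S,s(555,150)),(C,c(158,285)),(W,(489/z,350/z)));print("knob",k)
for n,q in(("post",post[0]),("tab",tab[0]),("knob",k[0])):
    d=q[:2]-f.x;print(n,np.hypot(*d),np.degrees(np.arctan2(d[1],d[0])))
E
python3 - <<'E'
import cv2
a=cv2.imread("pics/w1.png")
cv2.imwrite("pics/w1k.png",cv2.resize(a[180:260,270:370],None,fx=7,fy=7,interpolation=cv2.INTER_CUBIC))
cv2.imwrite("pics/w1p.png",cv2.resize(a[0:80,240:380],None,fx=5.7,fy=5.7,interpolation=cv2.INTER_CUBIC))
E
```

```text
centre [553.3   0.9] [-1.1 -0.1  0.8  1.5  0.4 -1.4 -1.9  1.7]
free r [553.    0.8 134.8]
post (array([474.7,  86.8, 109. ]), [0.8787113027144603, 1.1976197112095148, 0.4314505562961767]) [474.3  86.3 110. ]
tab (array([598.2, 139.7,  18.9]), [0.960675344810981, 8.602529239817212, 9.159632965846555])
knob (array([ 528.4, -116. ,   93.8]), [1.9450577505972264, 1.7026186645403747, 1.9981230132258592])
post 116.44278955952487 132.43327597357006
tab 145.90407711958173 72.06897600767009
knob 119.44502463227778 -102.01653414189093
```

View pics/w1k.png

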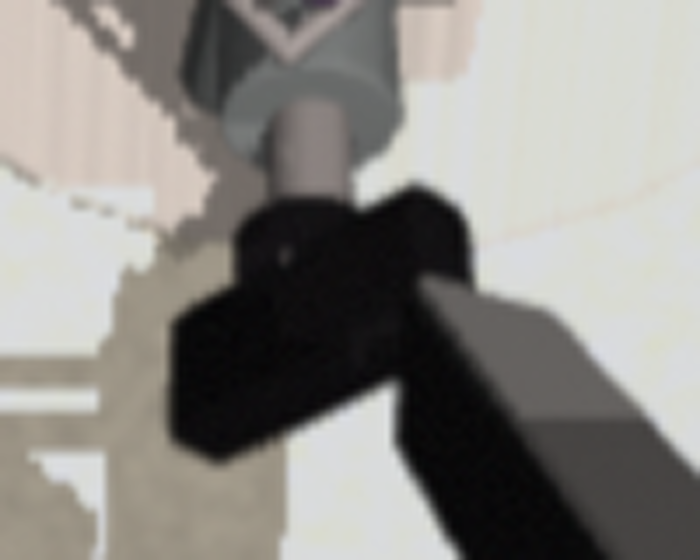

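View pics/w1p.png

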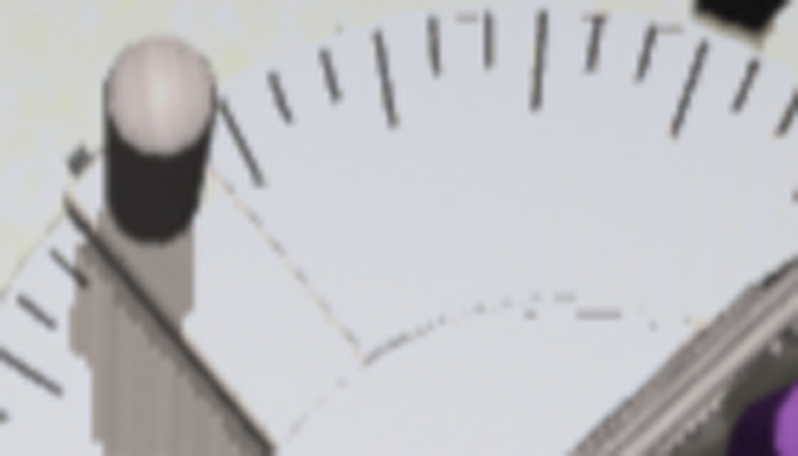

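```bash
cat >> h.py <<'E'
def knobframe(az,th,G):
    a=np.radians(az);r=np.array([np.cos(a),np.sin(a),0]);zz=np.array([0,0,1.]);q=np.radians(35)
    u=r*np.sin(q)+zz*np.cos(q);e1=r*np.cos(q)-zz*np.sin(q);t=np.cross(u,e1);d=th-.6
    x=np.cos(d)*e1+np.sin(d)*t;y=np.cross(u,x);return np.array(G),x,y,u
def barface(az,th,G,h=11):
    g,x,y,u=knobframe(az,th,G);return [g+u*h+sx*28*x+sy*7*y for sx,sy in((1,1),(1,-1),(-1,-1),(-1,1))]
E
python3 - <<'E'
from h import *
np.set_printoptions(precision=1,suppress=True)
W=eyes.calibration("wrist");S=eyes.calibration("side");C=eyes.calibration("scene")
im=cv2.imread("pics/w1.png")[180:260,270:370];im=cv2.resize(im,None,fx=7,fy=7,interpolation=cv2.INTER_CUBIC)
for th,col in((0,(0,0,255)),(.1,(0,255,0))):
    q=(proj(W,barface(-101.5,th,(528.8,-117.6,95)))-[270,180]+.5)*7
    cv2.polylines(im,[q.astype(int).reshape(-1,1,2)],True,col,1); print(q.round())
    _,x,_,_=knobframe(-101.5,th,(0,0,0));print(np.degrees(np.arctan2(x[1],x[0])))
cv2.imwrite("pics/w1k2.png",im)
E
```

```text
[[210. 458.]
 [154. 421.]
 [447. 298.]
 [502. 342.]]
-141.36785044879932
[[225. 463.]
 [163. 430.]
 [431. 291.]
 [495. 332.]]
-135.19980571939072
```

View pics/w1k2.png

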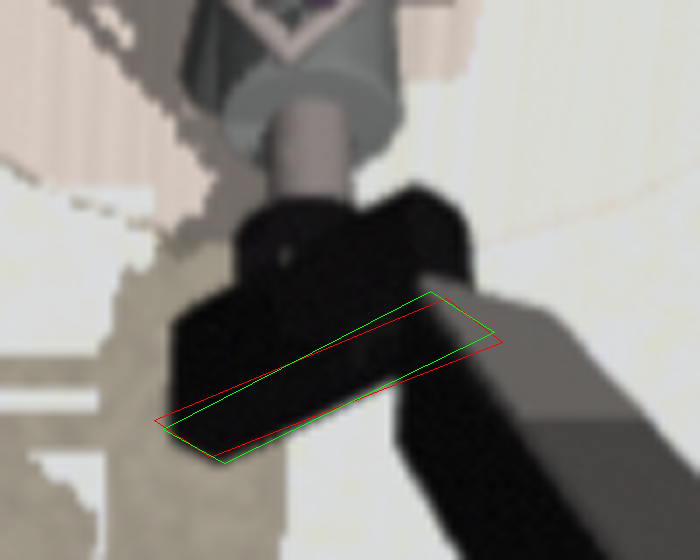

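>>> play_rows --increments '[[[2,-1,0,-7],[4,-2,0,-14],[6.2,-4,0,-21],[6.2,-4,-2,-28],[6.2,-4,-4,-35],[6.2,-4,-6,-42],[6.2,-4,-7,-45],[6.2,-4,-7,-45]]]' --jaw 0.45 --newtons 30

```text
t: 2.12
position: [527.0, -120.2, 230.4]
orientation: [-1.573, 0.003, -0.794]
force: [-0.1, -0.7, -0.6]
grip_width: 52.0
```

Run:
```python
from h import *
o=arm.get_obs();print(o["t"],o["position"],o["orientation"],o["grip_width"])
im=eyes.camera("wrist")[:,:,::-1].copy()
W=eyes.calibration("wrist")
q=proj(W,barface(-101.5,.1,(528.8,-117.6,95)));print(q)
im=cv2.resize(im,None,fx=1.55,fy=1.55);cv2.polylines(im,[(q*1.55).astype(int).reshape(-1,1,2)],True,(0,255,0),1)
cv2.imwrite("pics/w2.png",im)
```

```text
2.1167 [ 526.98092796 -120.23266003  230.4242684 ] [-1.5728086   0.00344295 -0.793705  ] 51.976672252454655
[[268.90302317 237.93661213]
 [253.78191792 242.10300938]
 [252.75289435 196.83024197]
 [270.81436474 192.55106705]]
```

View pics/w2.png

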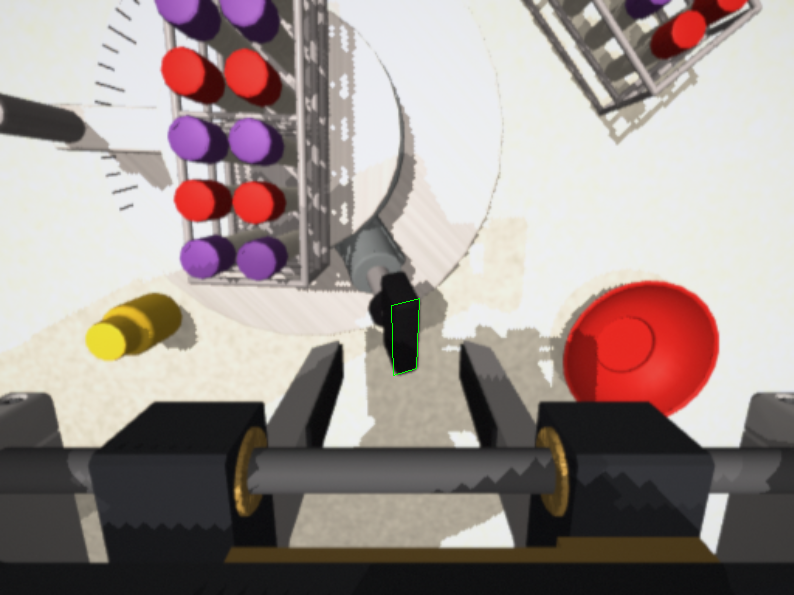

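>>> play_rows --increments '[[[0,0.1,-2,0],[0,0.1,-4,0],[0,0.1,-5.7,0],[0,0.1,-5.7,0]]]'

```text
t: 2.5
position: [527.3, -118.5, 173.9]
orientation: [-1.572, 0.003, -0.788]
force: [-0.3, -0.3, -0.7]
grip_width: 51.5
```

Run:
```python
from h import *
o=arm.get_obs();print(o["t"],o["position"],o["orientation"],o["force"])
```

```text
2.5 [ 527.33681425 -118.52261871  173.92582076] [-1.57240562  0.00275271 -0.78762275] [-0.32708953 -0.30383937 -0.65807542]
```

>>> play_rows --increments '[[[0.1,0.1,0,0],[0.1,0.1,0,0],[0.1,0.1,0,0],[0.1,0.1,0,0],[0.1,0.1,0,0],[0.1,0.1,0,0]]]' --jaw 1 --newtons 30

```text
t: 3.0
position: [527.7, -115.1, 176.7]
orientation: [-1.572, 0.007, -0.788]
force: [-21.3, 18.5, 18.6]
grip_width: 26.1
```

>>> play_rows --increments '[[[0,0,0,0],[0,0,0,0]]]'

```text
t: 3.17
position: [527.7, -115.1, 176.7]
orientation: [-1.572, 0.007, -0.788]
force: [-20.9, 18.6, 18.5]
grip_width: 26.1
```

Run:
```python
from h import *
o=arm.get_obs();print(o)
im=eyes.camera("wrist")[:,:,::-1].copy()
cv2.imwrite("pics/w3.png",cv2.resize(im[100:340,90:430],None,fx=2.3,fy=2.3))
im=eyes.camera("scene")[:,:,::-1].copy()
cv2.imwrite("pics/s3.png",cv2.resize(im[150:270,150:310],None,fx=5,fy=5,interpolation=cv2.INTER_CUBIC))
```

```text
{'t': 3.1667, 'qpos': array([-0.28334921,  0.41881536,  1.67405835,  0.00295895,  1.05563757,
        0.50311226]), 'qd': array([-1.35975370e-04,  1.48799558e-03,  1.97675779e-05,  6.98596712e-04,
        2.35880142e-04,  2.73790093e-04]), 'tau': array([ -7.64638603, -48.994174  , -37.4889636 ,  -2.78872758,
        -7.19944552,   0.28797523]), 'position': array([ 527.67580526, -115.06555626,  176.69505125]), 'orientation': array([-1.57188612,  0.00729958, -0.78793215]), 'force': array([-20.93049905,  18.63780295,  18.51616892]), 'ft_torque': array([3.92548399, 4.44736239, 0.26976024]), 'grip_width': 26.08450796501377}
```

View pics/w3.png

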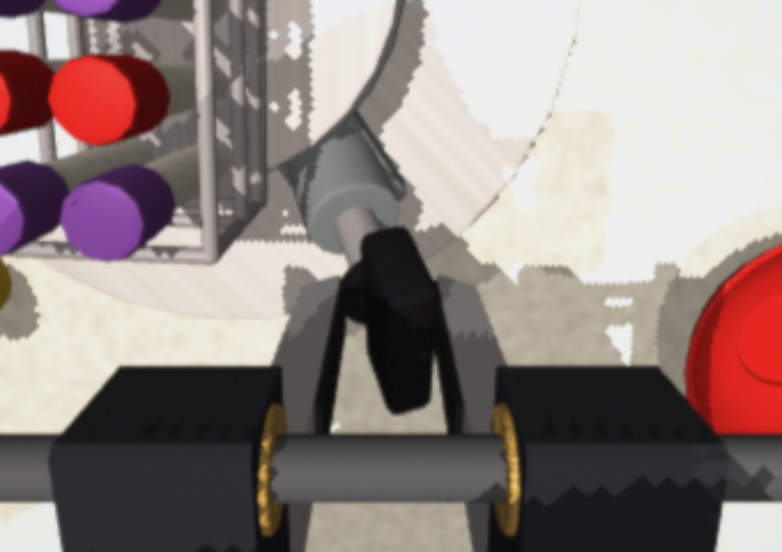

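View pics/s3.png

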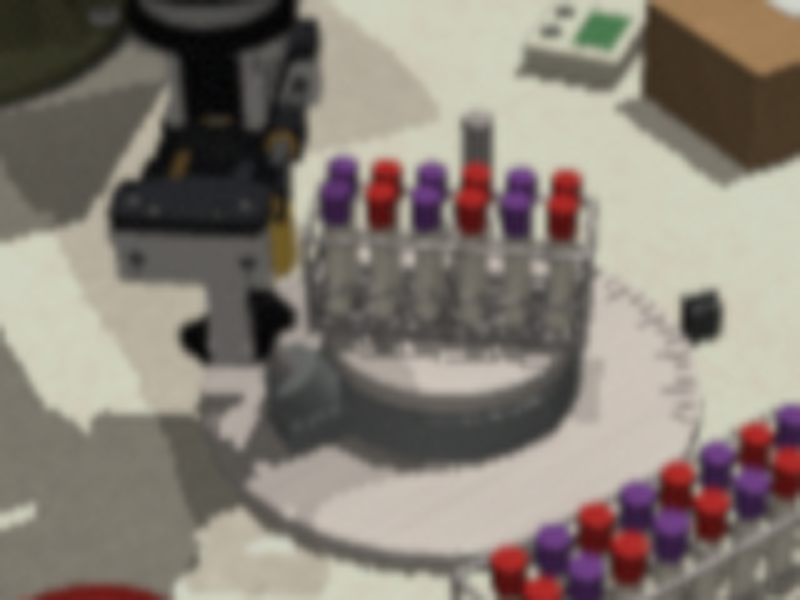

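>>> play_rows --increments '[[[0,0,0,0],[0,0,0,0],[0,0,0.6,0],[0,0,1.2,0],[0,0,1.2,0]]]' --jaw 0.55

```text
t: 3.68
position: [530.0, -117.4, 189.7]
orientation: [-1.569, -0.003, -0.789]
force: [0.3, 0.5, -0.0]
grip_width: 42.2
```

>>> play_rows --increments '[[[0,0,0,0],[0,0,0,0],[0,0,0,0],[0,0,0,0],[0,0,0,0]]]' --jaw 1 --newtons 25

```text
t: 4.1
position: [529.4, -117.2, 187.4]
orientation: [-1.571, -0.0, -0.789]
force: [0.7, -1.7, -1.3]
grip_width: 18.2
```

Run:
```python
from h import *
o=arm.get_obs();print(o["position"],o["force"],o["ft_torque"])
im=eyes.camera("wrist")[:,:,::-1].copy()
cv2.imwrite("pics/w4.png",cv2.resize(im[100:340,90:430],None,fx=2.3,fy=2.3))
```

```text
[ 529.35664174 -117.19409884  187.40662564] [ 0.66881201 -1.70774591 -1.34211902] [-0.1827121  -0.14242176  0.04994156]
```

View pics/w4.png

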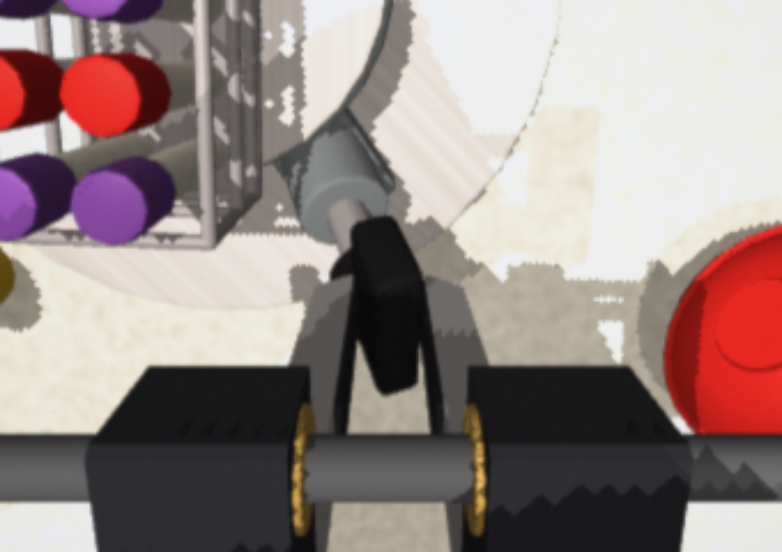

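>>> play_rows --increments '[[[0,0,0,5],[0,0,0,10],[0,0,0,15],[0,0,0,20],[0,0,0,25],[0,0,0,30],[0,0,0,35],[0,0,0,40]]]'

```text
t: 4.82
position: [529.0, -117.2, 187.5]
orientation: [-1.571, 0.001, -0.088]
force: [-4.7, 0.7, 1.5]
grip_width: 14.5
```

>>> play_rows --increments '[[[0,0,0,5],[0,0,0,10],[0,0,0,15],[0,0,0,20],[0,0,0,25],[0,0,0,30],[0,0,0,35],[0,0,0,35]]]'

```text
t: 5.48
position: [528.9, -117.9, 188.0]
orientation: [-1.571, 0.001, 0.525]
force: [-8.2, -7.6, 6.0]
grip_width: 19.1
```

Run:
```python
from h import *
o=arm.get_obs();print(o["position"],o["orientation"],o["force"],o["ft_torque"])
im=eyes.camera("wrist")[:,:,::-1].copy()
cv2.imwrite("pics/w5.png",cv2.resize(im[100:340,90:430],None,fx=2.3,fy=2.3))
```

```text
[ 528.90806248 -117.90377033  188.01763446] [-1.57126548e+00  1.39360307e-03  5.24510408e-01] [-8.17823715 -7.55955705  6.0158203 ] [-1.02594087  1.07354593 -0.31809834]
```

View pics/w5.png

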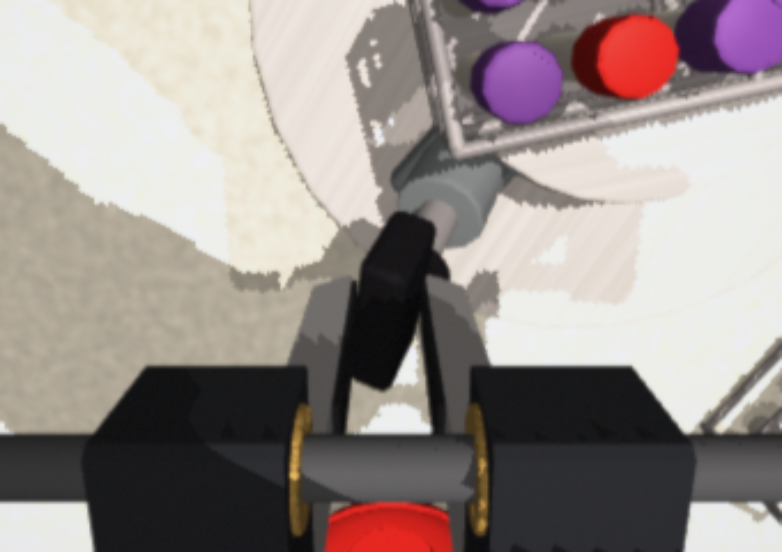

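>>> play_rows --increments '[[[0,0,0,0],[0,0,0,0],[0,0,2,0],[0,0,5,0],[-1,1,8,0],[-1,2,9,0],[-1,2,9,0]]]' --jaw 0.5

```text
t: 6.12
position: [519.8, -96.0, 280.1]
orientation: [-1.574, -0.003, 0.521]
force: [-0.4, 0.1, -0.5]
grip_width: 47.0
```

Run:
```python
from h import *
o=arm.get_obs();print(o["position"],o["orientation"],o["force"],o["ft_torque"])
W=eyes.calibration("wrist")
im=eyes.camera("wrist")[:,:,::-1].copy()
im=cv2.resize(im,None,fx=1.55,fy=1.55)
for th,col in ((1.2,(0,255,0)),(1.0,(0,0,255))):
    q=proj(W,barface(-101.5,th,(528.8,-117.6,95)));cv2.polylines(im,[(q*1.55).astype(int).reshape(-1,1,2)],True,col,1)
cv2.imwrite("pics/w6.png",im)
```

```text
[519.81491112 -96.00162913 280.14876393] [-1.57370676 -0.00345481  0.52057114] [-0.36667618  0.07809657 -0.5384098 ] [-0.02617654 -0.0885919  -0.03485798]
```

View pics/w6.png

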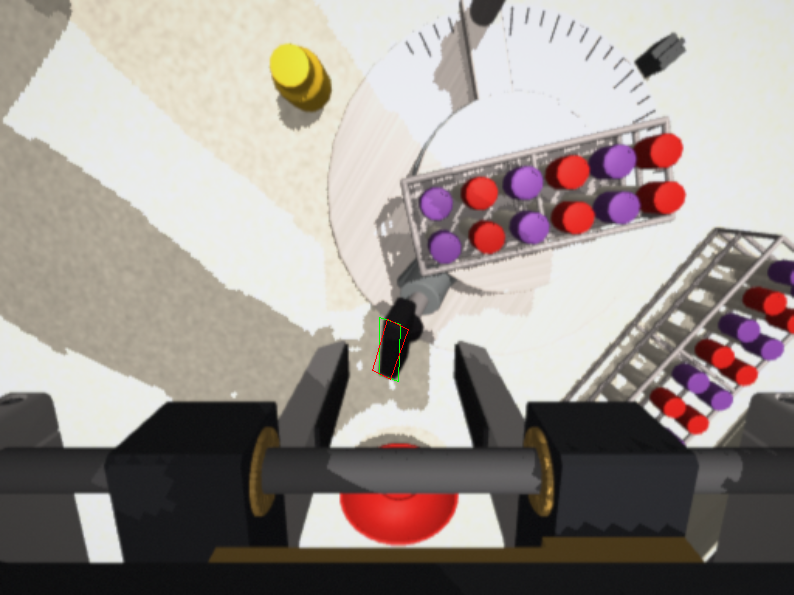

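Run:
```python
from h import *
W=eyes.calibration("wrist")
im=eyes.camera("wrist")[:,:,::-1].copy();cv2.imwrite("pics/w7.png",im)
f=10;x0,y0=220,175
a=cv2.resize(im[y0:y0+60,x0:x0+70],None,fx=f,fy=f,interpolation=cv2.INTER_CUBIC)
for th,col in ((1.2,(0,255,0)),(.9,(0,0,255)),(1.05,(255,255,0))):
    q=(proj(W,barface(-101.5,th,(528.8,-117.6,95)))-[x0,y0]+.5)*f;cv2.polylines(a,[q.astype(int).reshape(-1,1,2)],True,col,1)
cv2.imwrite("pics/w7k.png",a)
x0,y0=390,0
cv2.imwrite("pics/w7t.png",cv2.resize(im[y0:y0+70,x0:x0+70],None,fx=8,fy=8,interpolation=cv2.INTER_CUBIC))
```

```text
(no output)
```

View pics/w7k.png

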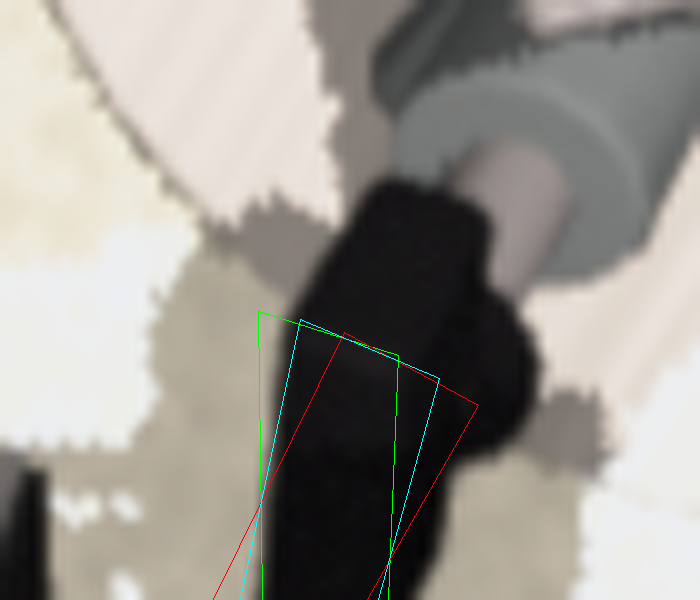

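View pics/w7t.png

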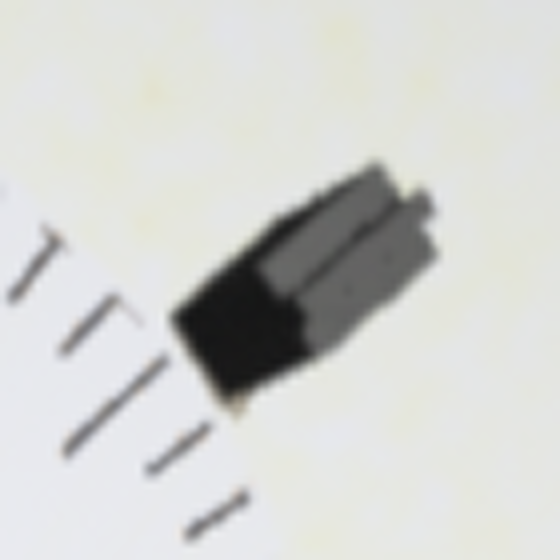

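Run:
```python
from h import *
np.set_printoptions(precision=1,suppress=True)
W=eyes.calibration("wrist");c=np.array([553.1,.9])
for n,(x,y),z in(("rib in",(300,300),28),("rib out",(425,205),28),("blk top a",(262,265),25),("blk top b",(308,330),25),("blk bot a",(172,318),14),("blk bot b",(232,398),14),("tick far",(165,358),14),("tick near",(68,455),14)):
    p=plane(W,(390+x/8-.5,y/8-.5),z)[:2];d=p-c;print(n,p,np.hypot(*d),np.degrees(np.arctan2(d[1],d[0])))
```

```text
rib in [595.3 134. ] 139.59176523063027 72.38988570229974
rib out [602.6 151.2] 158.28571498748855 71.77873546054394
blk top a [589.2 136.3] 140.10867648318194 75.0666641990037
blk top b [599.6 133.1] 140.15263450416063 70.6148840995164
blk bot a [585.9 130.3] 133.48893451085345 75.76036829610673
blk bot b [599.6 126.4] 133.82102483067683 69.65457952797452
tick far [588.2 125.7] 129.68543288965554 74.28558543069595
tick near [584.  108.9] 112.29284237508553 74.04815467934907
```

>>> play_rows --increments '[[[-1,4,0,4],[-2,8,0,8],[-3,12,0,12.5],[-4,15,0,12.5],[-4.5,18.3,0,12.5],[-4.5,18.3,-3,12.5],[-4.5,18.3,-3,12.5]]]' --jaw 0.3

```text
t: 6.8
position: [472.7, 86.8, 242.4]
orientation: [-1.566, 0.006, 0.741]
force: [-0.1, -0.4, -1.9]
grip_width: 65.7
```

Run:
```python
from h import *
o=arm.get_obs();print(o["position"],o["orientation"])
im=eyes.camera("wrist")[:,:,::-1].copy();cv2.imwrite("pics/w8.png",cv2.resize(im,None,fx=1.55,fy=1.55))
W=eyes.calibration("wrist");print(proj(W,(475.4,85.8,110))*1.55, proj(W,(475.4,85.8,58))*1.55)
```

```text
[472.65056989  86.82204592 242.4375496 ] [-1.56623829  0.00627014  0.74056931]
[[405.87827962 335.58098865]] [[405.33594597 309.67307616]]
```

View pics/w8.png

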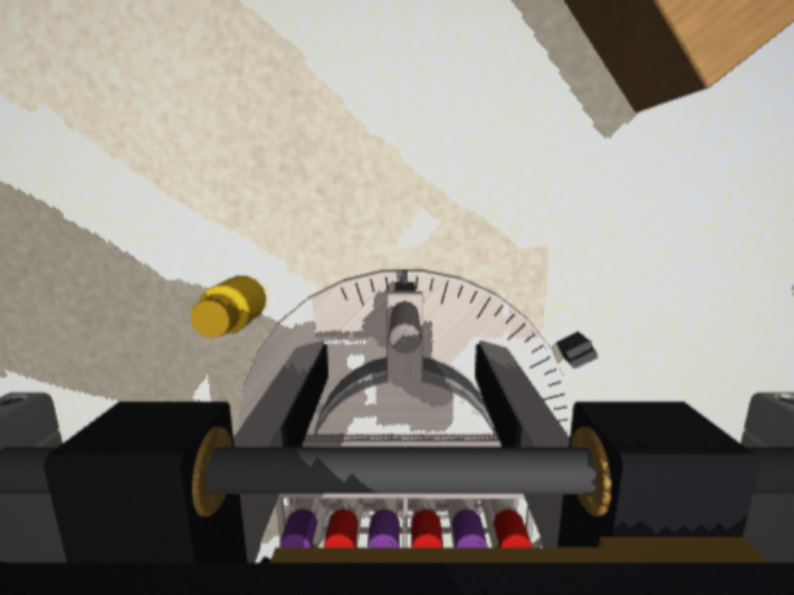

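>>> play_rows --increments '[[[0,0,-3,0],[0,0,-6,0],[0,0,-7,0],[0,0,-7,0]]]'

```text
t: 7.18
position: [473.9, 85.0, 175.8]
orientation: [-1.568, 0.004, 0.737]
force: [-0.1, 0.6, -0.3]
grip_width: 65.5
```

>>> play_rows --increments '[[[0,0,0,0],[0,0,0,0],[0,0,0,0],[0,0,0,0],[0,0,0,0],[0,0,0,0]]]' --jaw 1 --newtons 20

```text
t: 7.68
position: [474.4, 86.0, 178.1]
orientation: [-1.571, -0.001, 0.738]
force: [-0.0, -0.8, -0.3]
grip_width: 29.2
```

Run:
```python
from h import *
np.set_printoptions(precision=1,suppress=True)
o=arm.get_obs();print(o["t"],o["position"],o["orientation"]*57.3,o["force"])
im=eyes.camera("wrist")[:,:,::-1].copy();cv2.imwrite("pics/w9.png",cv2.resize(im,None,fx=1.55,fy=1.55))
a=np.radians(132.5)
for d in range(0,-61,-10):
    b=a+np.radians(d);print(d,(np.array([np.cos(b)-np.cos(a),np.sin(b)-np.sin(a)])*11.5))
for d in(-5,-15,-25,-35,-45,-55):
    b=a+np.radians(d);print(d,(np.array([np.cos(b)-np.cos(a),np.sin(b)-np.sin(a)])*11.5))
```

```text
7.6833 [474.4  86.  178.1] [-90.   -0.   42.3] [-0.  -0.8 -0.3]
0 [0. 0.]
-10 [1.6 1.2]
-20 [3.4 2.1]
-30 [5.3 2.7]
-40 [7.3 3. ]
-50 [9.3 2.9]
-60 [11.2  2.5]
-5 [0.8 0.6]
-15 [2.5 1.7]
-25 [4.3 2.5]
-35 [6.3 2.9]
-45 [8.3 3. ]
-55 [10.3  2.7]
```

View pics/w9.png

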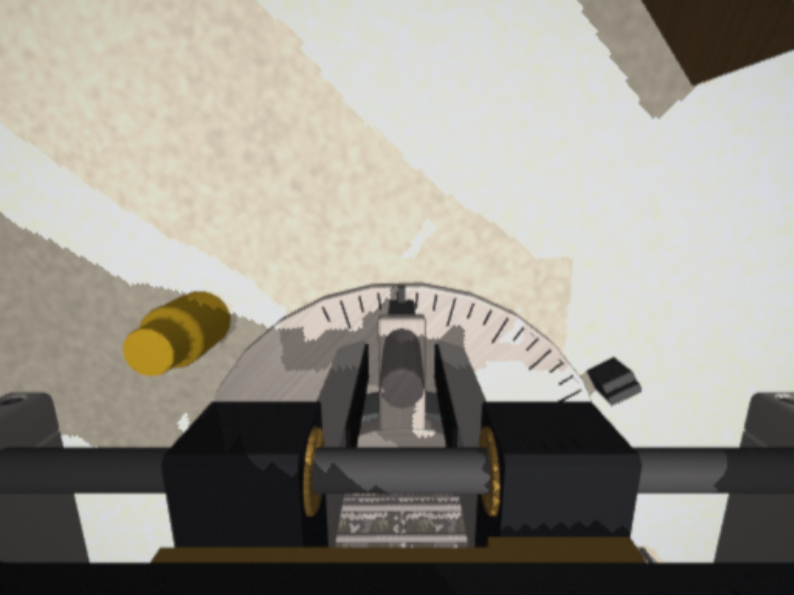

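>>> play_rows --increments '[[[0,0,0,0],[0,0,0,0],[0,0,0,0],[0,0,0,0],[0.4,0.3,0,-2.5],[0.8,0.6,0,-5],[1.6,1.2,0,-10],[1.6,1.2,0,-10]]]'

```text
t: 8.4
position: [491.0, 98.7, 177.8]
orientation: [-1.571, -0.001, 0.56]
force: [-0.6, 3.0, 7.8]
grip_width: 17.9
```

>>> play_rows --increments '[[[0.9,0.5,0,-5],[1.8,0.9,0,-10],[2.7,1.3,0,-15],[3.7,1.5,0,-20],[4.7,1.7,0,-25],[5.7,1.8,0,-30],[6.7,1.8,0,-35],[6.7,1.8,0,-35]]]'

```text
t: 9.07
position: [558.3, 116.3, 177.8]
orientation: [-1.57, -0.001, -0.05]
force: [0.0, 5.5, 5.2]
grip_width: 17.6
```

Run:
```python
from h import *
np.set_printoptions(precision=1,suppress=True)
o=arm.get_obs();print(o["t"],o["position"],o["orientation"]*57.3,o["force"])
im=eyes.camera("wrist")[:,:,::-1].copy();cv2.imwrite("pics/w10.png",cv2.resize(im[150:290,190:370],None,fx=4.2,fy=4.2,interpolation=cv2.INTER_CUBIC))
d=o["position"][:2]-[553.1,.9];print(np.hypot(*d),np.degrees(np.arctan2(d[1],d[0])))
```

```text
9.0667 [558.3 116.3 177.8] [-89.9  -0.1  -2.9] [0.  5.5 5.2]
115.48915804238025 87.40699566099664
```

View pics/w10.png

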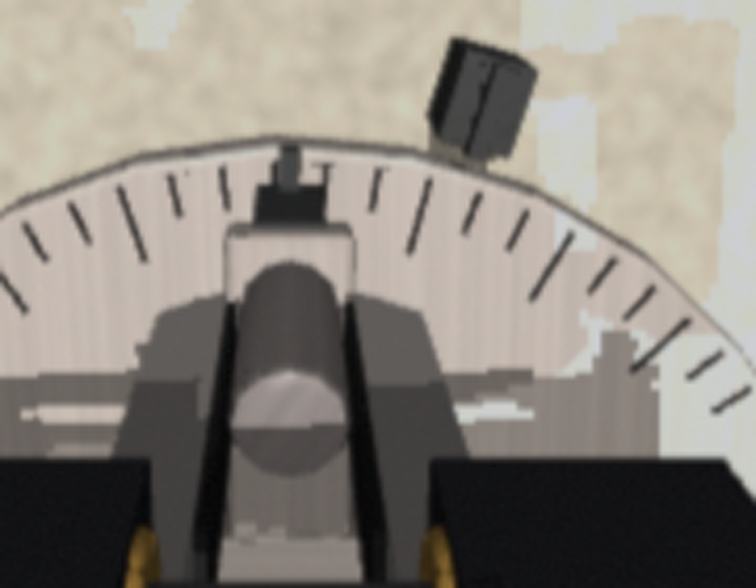

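Run:
```python
from h import *
np.set_printoptions(precision=1,suppress=True)
W=eyes.calibration("wrist");c=np.array([553.1,.9])
for n,(x,y),z in(("tip",(290,147),28),("tab top near L",(432,130),27),("tab near R",(512,160),27),("seam in",(478,128),28),("seam out",(495,62),28)):
    p=plane(W,(190+x/4.2-.4,150+y/4.2-.4),z)[:2];d=p-c;print(n,p,np.hypot(*d),np.degrees(np.arctan2(d[1],d[0])))
```

```text
tip [558.9 137.8] 136.99936349790082 87.59272001673223
tab top near L [588.  139.8] 143.2186696241411 75.87745266329851
tab near R [604.4 132.7] 141.47289131768957 68.72789418498564
seam in [597.3 140. ] 145.94204533782997 72.37116896827378
seam out [600.8 153.3] 159.72809253259697 72.6352102916536
```

>>> play_rows --increments '[[[0.5,0,0,-2.5],[1.0,-0.1,0,-5],[1.5,-0.2,0,-7.5],[2.0,-0.3,0,-10],[2.5,-0.4,0,-12.5],[3.0,-0.5,0,-15],[3.0,-0.5,0,-15],[3.0,-0.5,0,-15]]]'

```text
t: 9.78
position: [587.4, 111.1, 177.9]
orientation: [-1.57, -0.001, -0.306]
force: [1.7, 5.0, 2.3]
grip_width: 17.6
```

Run:
```python
from h import *
np.set_printoptions(precision=1,suppress=True)
o=arm.get_obs();print(o["t"],o["position"],o["orientation"]*57.3,o["force"])
im=eyes.camera("wrist")[:,:,::-1].copy();cv2.imwrite("pics/w11.png",cv2.resize(im[130:260,200:350],None,fx=5,fy=4.6,interpolation=cv2.INTER_CUBIC))
d=o["position"][:2]-[553.1,.9];print(np.hypot(*d),np.degrees(np.arctan2(d[1],d[0])))
```

```text
9.7833 [587.4 111.1 177.9] [-90.   -0.  -17.5] [1.7 5.  2.3]
115.40828263668975 72.73217971244932
```

View pics/w11.png

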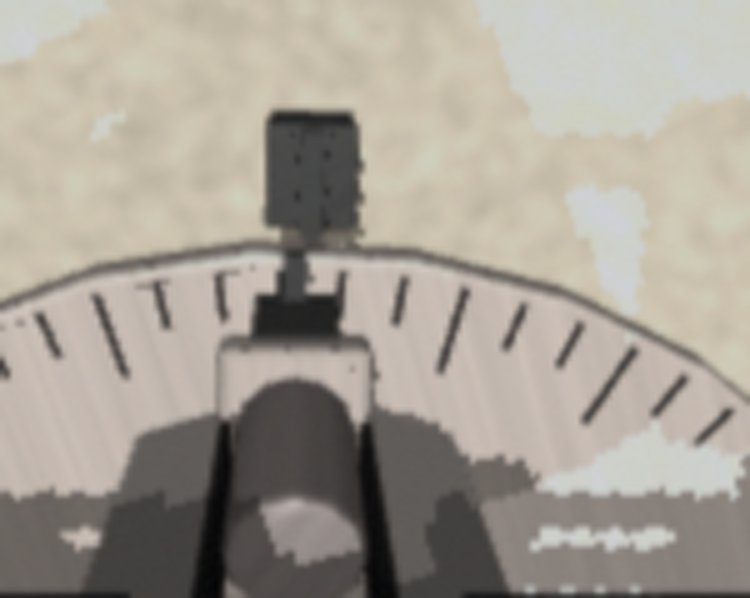

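>>> play_rows --increments '[[[0.25,-0.08,0,-1.3],[0.25,-0.08,0,-1.3],[0.25,-0.08,0,-1.3],[0.25,-0.08,0,-1.3],[0.25,-0.08,0,-1.3]]]'

```text
t: 10.25
position: [589.8, 110.3, 177.8]
orientation: [-1.57, -0.001, -0.33]
force: [1.8, 4.7, 2.8]
grip_width: 17.5
```

Run:
```python
from h import *
np.set_printoptions(precision=1,suppress=True)
o=arm.get_obs();print(o["t"],o["position"],o["orientation"]*57.3,o["force"])
im=eyes.camera("wrist")[:,:,::-1].copy();cv2.imwrite("pics/w12.png",cv2.resize(im[130:260,200:350],None,fx=5,fy=4.6,interpolation=cv2.INTER_CUBIC))
```

```text
10.25 [589.8 110.3 177.8] [-90.   -0.  -18.9] [1.8 4.7 2.8]
```

View pics/w12.png

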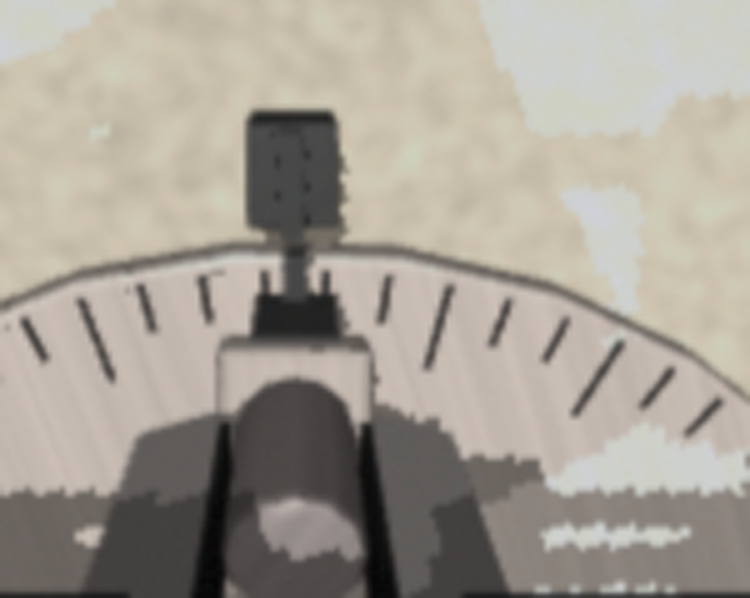

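>>> play_rows --increments '[[[0,0,0,0],[0,0,0,0],[0,0,0,0],[0,0,2,0],[0,0,5,0],[0,0,9,0],[0,0,10,0],[0,0,10,0]]]' --jaw 0.45

```text
t: 10.97
position: [590.4, 110.0, 281.1]
orientation: [-1.569, -0.005, -0.332]
force: [0.5, -0.5, 0.2]
grip_width: 51.3
```

Run:
```python
from h import *
np.set_printoptions(precision=1,suppress=True)
o=arm.get_obs();print(o["t"],o["position"],o["orientation"]*57.3,o["force"])
im=eyes.camera("wrist")[:,:,::-1].copy();cv2.imwrite("pics/w13.png",cv2.resize(im[130:260,200:350],None,fx=5,fy=4.6,interpolation=cv2.INTER_CUBIC))
```

```text
10.9667 [590.4 110.  281.1] [-89.9  -0.3 -19. ] [ 0.5 -0.5  0.2]
```

View pics/w13.png

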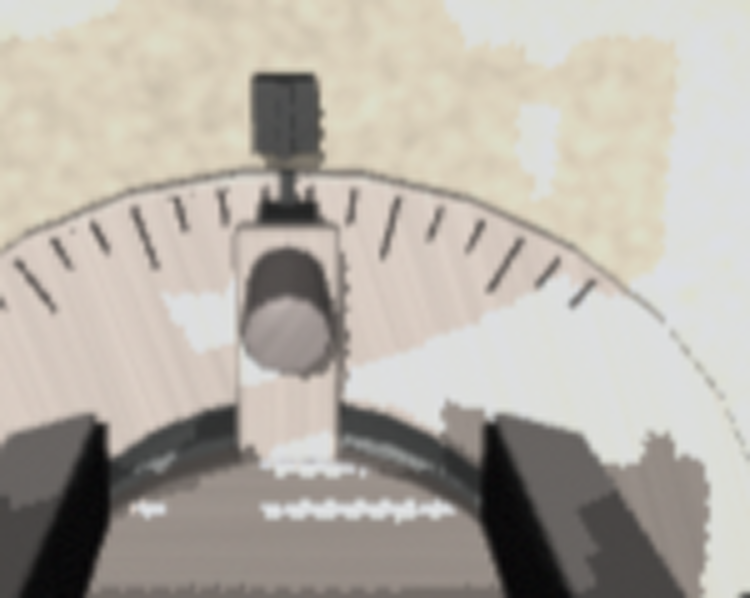

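>>> play_rows --increments '[[[-1,-4,0,6],[-2,-8,0,12],[-3,-12,0,19],[-4,-16,0,26],[-5,-20,0,33],[-6.1,-22.7,0,40],[-6.1,-22.7,0,43],[-6.1,-22.7,-2,43]]]'

```text
t: 11.68
position: [528.6, -119.1, 258.6]
orientation: [-1.573, -0.002, 0.421]
force: [1.1, -0.8, 0.3]
grip_width: 51.5
```

Run:
```python
from h import *
np.set_printoptions(precision=1,suppress=True)
o=arm.get_obs();print(o["t"],o["position"],o["orientation"]*57.3)
im=eyes.camera("wrist")[:,:,::-1].copy()
W=eyes.calibration("wrist");im=cv2.resize(im,None,fx=1.55,fy=1.55)
for th,col in ((1.1,(0,255,0)),):
    q=proj(W,barface(-101.5,th,(528.8,-117.6,95)));cv2.polylines(im,[(q*1.55).astype(int).reshape(-1,1,2)],True,col,1)
cv2.imwrite("pics/w14.png",im)
```

```text
11.6833 [ 528.6 -119.1  258.6] [-90.1  -0.1  24.1]
```

View pics/w14.png

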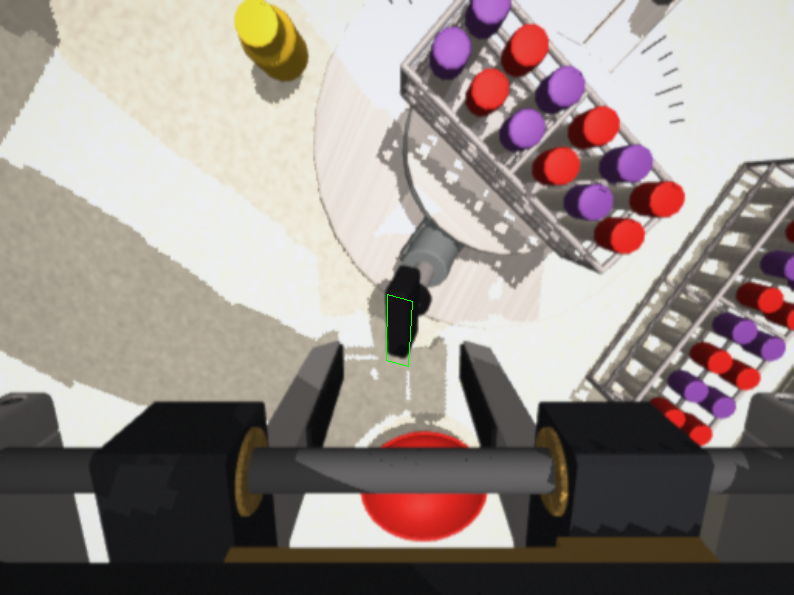

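>>> play_rows --increments '[[[0,0.1,-3,0],[0,0.1,-6,0],[0,0.1,-7.2,0],[0,0.1,-7.2,0]]]'

```text
t: 12.07
position: [527.2, -115.2, 181.4]
orientation: [-1.566, 0.006, 0.419]
force: [-0.6, 1.1, 0.1]
grip_width: 51.6
```

>>> play_rows --increments '[[[0,0,0,0],[0,0,0,0],[0,0,0,0],[0,0,0,0],[0,0,0,0],[0,0,0,0],[0,0,0,0]]]' --jaw 1 --newtons 25

```text
t: 12.65
position: [528.3, -116.4, 186.6]
orientation: [-1.571, 0.002, 0.418]
force: [-10.0, -4.1, 9.1]
grip_width: 18.9
```

>>> play_rows --increments '[[[0,-0.1,0.1,-5],[0,-0.1,0.1,-10],[0,-0.1,0.1,-15],[0,-0.1,0.1,-20],[0,-0.1,0.1,-25],[0,-0.1,0.1,-30],[0,-0.1,0.1,-35],[0,-0.1,0.1,-40]]]'

```text
t: 13.32
position: [528.6, -117.5, 187.3]
orientation: [-1.572, -0.0, -0.284]
force: [-3.0, -5.0, 3.1]
grip_width: 14.3
```

>>> play_rows --increments '[[[0,0,0,-5],[0,0,0,-10],[0,0,0,-15],[0,0,0,-20],[0,0,0,-25],[0,0,0,-30],[0,0,0,-34],[0,0,0,-34]]]'

```text
t: 13.98
position: [528.5, -118.0, 187.9]
orientation: [-1.573, -0.002, -0.877]
force: [-7.8, -9.1, 12.1]
grip_width: 18.4
```

Run:
```python
from h import *
np.set_printoptions(precision=2,suppress=True)
o=arm.get_obs();print(o["t"],o["position"],o["orientation"]*57.3,o["force"],o["ft_torque"])
```

```text
13.9833 [ 528.46 -118.05  187.93] [-90.12  -0.09 -50.26] [-7.85 -9.07 12.12] [-1.41  1.91  0.48]
```

>>> play_rows --increments '[[[0,0,0,0],[0,0,0,0],[0,0,0,-3],[0,0,0,-6],[0,0,0,-8],[0,0,0,-8],[0,0,0,-8]]]' --jaw 1 --newtons 35

```text
t: 14.57
position: [528.3, -118.1, 188.3]
orientation: [-1.573, -0.002, -1.012]
force: [-12.2, -10.5, 17.0]
grip_width: 18.7
```

Run:
```python
from h import *
np.set_printoptions(precision=2,suppress=True)
o=arm.get_obs();print(o["t"],o["position"],o["orientation"]*57.3,o["force"],o["ft_torque"])
im=eyes.camera("wrist")[:,:,::-1].copy()
cv2.imwrite("pics/w15.png",cv2.resize(im[100:340,90:430],None,fx=2.3,fy=2.3))
```

```text
14.5667 [ 528.34 -118.13  188.27] [-90.13  -0.11 -58.  ] [-12.21 -10.46  17.02] [-1.48  2.58  0.73]
```

View pics/w15.png

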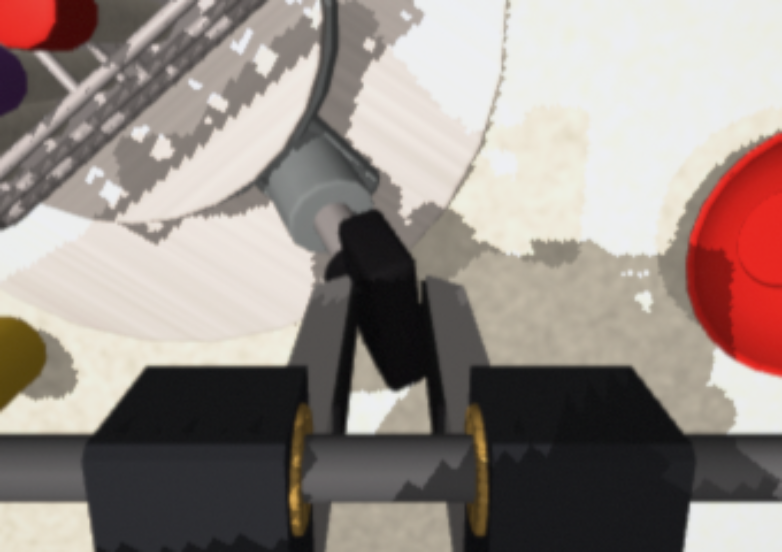

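>>> play_rows --increments '[[[0,0,0,-3],[0,0,0,-6],[0,0,0,-6],[0,0,0,-6]]]'

```text
t: 14.95
position: [528.4, -117.9, 188.3]
orientation: [-1.572, -0.002, -1.117]
force: [-12.8, -8.2, 17.3]
grip_width: 21.2
```

>>> play_rows --increments '[[[0,0,0,0],[0,0,0,0],[0,0,0,0],[0,0,2,0],[0,0,5,0],[0,0,8,0],[0,0,8,0],[0,0,8,0]]]' --jaw 0.4

```text
t: 15.62
position: [529.1, -116.9, 268.2]
orientation: [-1.569, -0.002, -1.117]
force: [0.4, -0.5, -0.2]
grip_width: 56.8
```

Run:
```python
from h import *
np.set_printoptions(precision=2,suppress=True)
o=arm.get_obs();print(o["t"],o["position"],o["orientation"]*57.3,o["force"],o["ft_torque"])
im=eyes.camera("wrist")[:,:,::-1].copy();cv2.imwrite("pics/w16f.png",im)
W=eyes.calibration("wrist")
q0=proj(W,(528.8,-117.6,95))[0];x0,y0=int(q0[0])-40,int(q0[1])-40;f=8
a=cv2.resize(im[y0:y0+74,x0:x0+90],None,fx=f,fy=f,interpolation=cv2.INTER_CUBIC)
for th,col in ((0,(0,255,0)),(.15,(0,0,255)),(.3,(255,255,0))):
    q=(proj(W,barface(-101.5,th,(528.8,-117.6,95)))-[x0,y0]+.5)*f;cv2.polylines(a,[q.astype(int).reshape(-1,1,2)],True,col,1)
cv2.imwrite("pics/w16.png",a)
```

```text
15.6167 [ 529.06 -116.92  268.18] [-89.88  -0.12 -64.02] [ 0.41 -0.45 -0.21] [ 0.03 -0.02 -0.05]
```

View pics/w16.png

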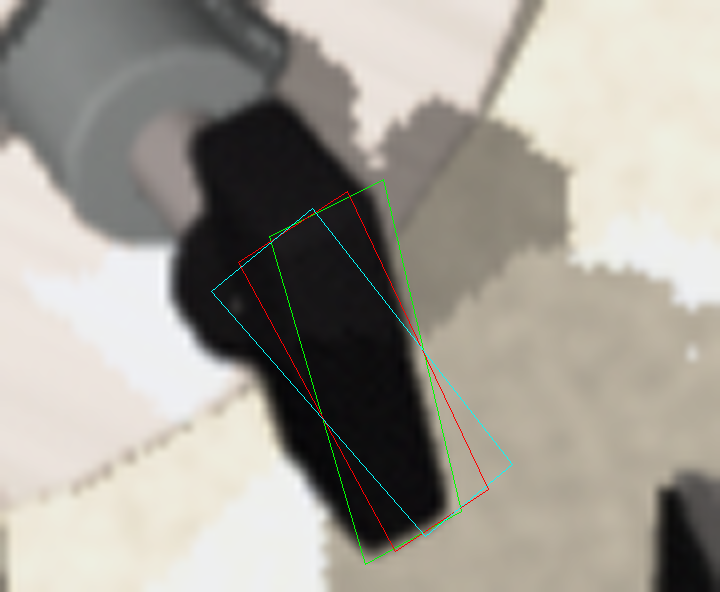

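>>> play_rows --increments '[[[1,4,0,6],[2,8,0,12],[3,12,0,19],[4,16,0,26],[5,20,0,33],[6.1,22.7,1,40],[6.1,22.7,1,45],[6.1,22.7,1,45]]]'

```text
t: 16.33
position: [589.7, 111.6, 275.1]
orientation: [-1.572, 0.002, -0.325]
force: [0.2, -0.4, 0.4]
grip_width: 56.3
```

>>> play_rows --increments '[[[0,0,0,0],[0,0,0,0],[0,0,0,0]]]'

```text
t: 16.58
position: [589.6, 109.2, 276.1]
orientation: [-1.571, 0.001, -0.335]
force: [-0.3, -0.1, -0.1]
grip_width: 56.0
```

Run:
```python
from h import *
np.set_printoptions(precision=2,suppress=True)
o=arm.get_obs();print(o["t"],o["position"],o["orientation"]*57.3,o["qd"],o["force"])
im=eyes.camera("wrist")[:,:,::-1].copy();cv2.imwrite("pics/w17.png",cv2.resize(im[130:260,200:350],None,fx=5,fy=4.6,interpolation=cv2.INTER_CUBIC))
im=eyes.camera("side")[:,:,::-1].copy();cv2.imwrite("pics/s17.png",cv2.resize(im,None,fx=1.55,fy=1.55))
```

```text
16.5833 [589.64 109.2  276.14] [-90.03   0.05 -19.22] [ 0.   -0.01 -0.01 -0.    0.   -0.01] [-0.29 -0.13 -0.12]
```

View pics/w17.png

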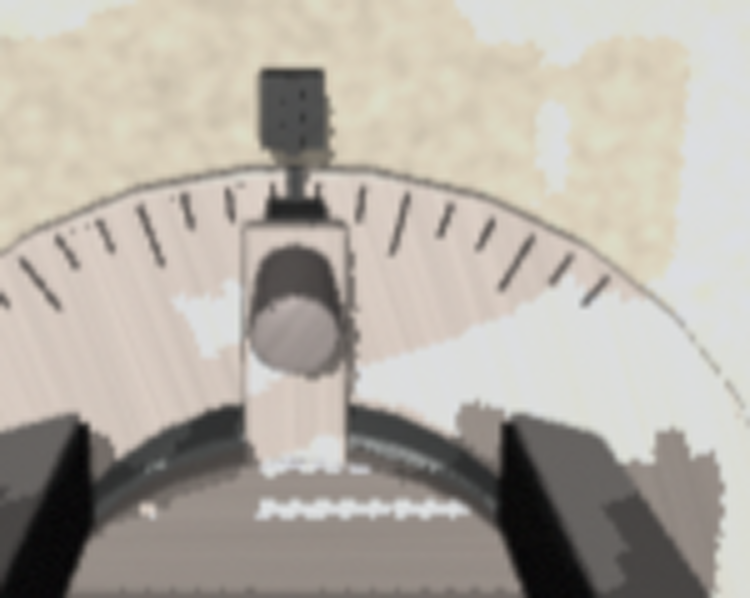

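View pics/s17.png

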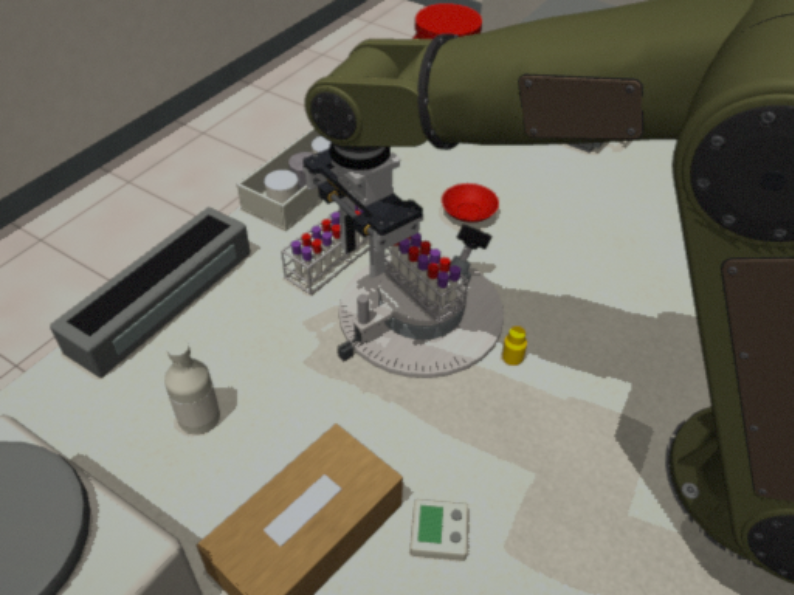

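The pointer (column 296) sits in front of the tab's rib (column 293), the gripper is clear of everything, and the bystanders are in their places. Handing in.

```bash
python3 -c "
from rig import arm
print(arm.finish_job())"
```

```text
the job is handed in; nothing more can be done
None
```

The job is handed in; the rig reports no verdict. The head's pointer is lined up with the index tab, and the clamp knob is tight. All clamp angles below come from matching the bar's outline in the wrist camera, not from a joint reading.

- **Loosening:** I turned the knob to a clamp angle of about 1.1 rad. On my first grasp the fingers sat too low and one touched the collar under the bar, with about 28 N sideways and 18 N upward. I opened, went about 12 mm higher and gripped again cleanly.
- **Swing:** I gripped the post and swung the head about 61 degrees clockwise until the pointer stood in front of the rib. The first stop was about 3 mm short, so I corrected it.
- **Tightening:** I turned the knob back until it stopped following the jaws. The outline then gave about 0 rad.

**Last checks before handing in:**
- The pointer was within about 1 mm of the rib, by image columns in the wrist view.
- The gripper was open and well clear of the stand, with tool forces under 0.5 N.
- The side picture showed no bystander visibly moved; I judged that by eye and did not measure it.
- The clock read about 17 s of the 70 s allowed.

No check failed at the end.

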